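# Tuck an embossing plate under the keeper flap and hold it down

### The job

Pick up the brass-faced embossing plate from its wooden rest by its two long edges only, never touching the polished brass face, and slide one end under the red flap of the plate holder, without lifting the flap, until it is fully home against the stop, centred and straight on the bed. Finish while still holding the plate by its edges and pressing it down flat on the bed with a light but definite push (about 10 N), as if waiting for a colleague to tighten the clamps; do not let go. Leave the burnisher, glue bottle and knife where they are.

Things in the scene. Friction and masses are not known exactly. Their poses are not given: they have to be found in the camera images.
- plate: embossing plate, flat aluminium slab 140 (its x) x 60 (its y) x 5 mm, 6 mm thick in all with its brass face; 105 to 190 g, both ends alike. Origin: centre of its underside; z up through the brass face. Its underside lies 22 mm above the table on the rest; both long edges overhang the rest by about 11 mm, so fingers can straddle it and reach below its underside.
- plate_face: the polished brass face of the plate with three dark round marks, 134 x 54 x 1 mm, part of the plate (3 mm inside its outline). Same origin and axes as the plate. The robot must not touch it; the flap and stop may.
- rest: dark wooden block 90 (x) x 38 (y) x 22 mm high, fixed to the table, on which the plate lies lengthwise. Origin: centre of its underside, on the table.
- holder: plate holder fixed to the table, its place and yaw varying. Origin on the table below the middle of the flap's front lip; x runs along the bed in under the flap (roughly away from the robot), z up. The stop, a steel block 28 mm high, faces the plate at x = +35 mm, hidden under the flap: home means plate centre at x = -35 mm. Green base up to 42 mm high, x = +40 to +110, y = +-50 mm.
- holder_bed: dark grey bed of the holder, same origin and axes: a straight rigid bar 40 mm wide (y = -20 to +20 mm), flat top 22 mm above the table, x = -150 to +35 mm. The plate slides on it and overhangs it by 10 mm each side, so fingers holding the edges can reach below the plate there too. Nothing stands beside the bed before the lip.
- flap (a joint): red keeper flap lapped over the bed, 80 mm wide, 98 mm long, 4 mm thick, 120 g, hinged at its far end (holder x = +95 mm). 0 rad: lying level, underside 32 mm above the table, 10 mm above the bed (4 mm more than the plate's thickness); grows as the lip lifts (0.01 rad = 1 mm at the lip). No spring: about 0.6 N at the lip lifts it. Over 0.05 rad counts as lifted.
- flap_lip (a point): middle of the flap's rounded front lip, at the level of its underside: 32 mm above the table when the flap lies down.
- burnisher: bystander: black-brown waisted wooden burnisher standing upright, 46 mm across, 125 mm high, origin at its foot.
- glue: bystander: amber glue bottle with red cap, standing, 52 mm across, 130 mm high, origin at its foot.
- knife: bystander: yellow utility knife lying flat, 150 mm long (x), 26 mm wide, 19 mm high, origin at its underside.
Mind the look-alikes: they are no part of the job. Of the things like the plate, leave any that is pink or purple; of the rest the larger one is meant.

How it is judged:
On the way, in this order (a step that is already met when the one before it is completed fails the run):
1. the plate is held by the fingers, lifted clear of its rest (contact force between the fingers and plate above 1 N and contact force between plate and rest below 0.05 N and height (world z) of plate above 0.03 m), for 0.2 s.
2. the plate's end is under the flap, at least 10 mm in, with the flap down (x of plate in the frame of holder between -0.06 and -0.02 m and z of plate in the frame of holder below 0.03 m and y of plate in the frame of holder between -0.015 and 0.015 m and value of joint flap below 0.05 rad), for 0.1 s.
At the end, for the whole second after the job is handed in: The plate lies flat (within 2 degrees) on the bed with one end under the flap, within 5 mm of the stop, within 7 mm of the bed's centre line and 5 degrees of its direction; the flap is down (under 0.05 rad); the fingers still hold the plate and press it on the bed with 3.5 to 30 N, at rest (x of plate in the frame of holder between -0.04 and -0.03 m and y of plate in the frame of holder between -0.007 and 0.007 m and z of plate in the frame of holder between 0.019 and 0.0245 m and angle between the x axis of plate and the x axis of holder, either way round below 0.09 rad and angle between plate's own z axis and vertical below 0.035 rad and value of joint flap below 0.05 rad and contact force between plate and holder_bed between 3.5 and 30 N and contact force between the fingers and plate above 3 N and linear speed of plate below 0.01 m/s); the arm keeps its last pose, push and grip.
It fails at once if the robot touched the brass face (contact force between any of the fingers, the arm and plate_face above 0.3 N).
It fails at once if the flap was lifted (value of joint flap above 0.05 rad).
It fails at once if a bystander was disturbed (distance of any of burnisher, glue, knife from where it was at the start of the episode above 0.015 m or angle between any of burnisher, glue's own z axis and vertical above 0.3 rad).
It also fails if it takes over 46 s, if anything falls off the work surface, if the arm or the gripper's body presses on something with over 40 N, if the wrist force passes 120 N, or if a joint passes its speed limit or range.

### The arm

A 6-joint arm with a two-finger parallel gripper is mounted at the origin on the work surface. World frame = base frame: x ahead of the robot, y to its left, z up, the work surface at z = 0. Lengths are in m, angles in rad, forces in N, time in s.
With the tool pointing down it reaches from about 0.375 to 0.9 m from the base axis. Payload 3.1 kg.
Tool frame: the origin (TCP) lies at the very end of the fingers, on their centre line; the grasp point (between the pads) lies 19 mm behind it; z points along the fingers, y is the direction in which the jaws open and shut (so a half turn about z gives the same grasp; the last joint's range is limited). The gripper opens to 87 mm and grips with 3 to 60 N. Pads are 19 mm wide; open, the fingers measure 117 mm over their backs; the gripper's body (75 mm by 190 mm) begins 51 mm behind the grasp point.
Start: joints at [0.936, 0.527, 1.433, -0, 1.181, -0.178], TCP at [0.275, 0.561, 0.223] pointing down, gripper open.
Joint ranges: [-3.08, 3.08], [-0.75, 2.2], [0.22, 2.44], [-1.43, 4.57], [0, 2.65], [-2.85, 2.85]. Speed limits (rad/s): [2.79, 2.79, 3.14, 3.14, 3.14, 3.14].

### API

Orientations are given as a unit quaternion [x, y, z, w].
In Python, from rig import robot, optics gives the robot as it stands.
- The arm moves only by the shell command python3 -m inch 'ROWS' [FORCE]. ROWS is JSON, a list of rows, each an object of numbers: "ax", "ay", "az": the turn, a rotation vector about the tool's x, y, z in rad; "dx", "dy", "dz": the shift along the tool's x, y, z in mm; "gripper": the opening in per cent of the stroke, from 0 (shut) to 100 (fully open). In form: [{"ax": .., "ay": .., "az": .., "dx": .., "dy": .., "dz": .., "gripper": ..}, ...]. A call has 1 to 8 rows; each row shifts and turns the commanded pose from where the row before left it, along the tool's axes as they then stand; what a row does not reach is not made up. A row lasts 1/10 s, in which the tool goes at most 50 mm and 8.59 degrees, less where a joint would pass 70% of its speed; a pose out of reach is approached as far as the arm can. A call with a gripper value outside its range is refused whole. The fingers move at their own pace and stop on an object; FORCE is the grip in N (left out, the last holds). Time passes only in rows, so rows that do not move let the fingers close. It gives the time, the measured TCP pose, the force and the opening at its end, in the units of the state.
- robot.get_obs(): the state, without advancing time (a new reading comes with each control period).
- optics.camera(name): name is "scene" or "side" or "wrist"; returns a dict with "img" (420x560x3 uint8, red, green, blue), "depth" (420x560 float32, m along the optical axis (not along the pixel's ray), 0 where there is no reading), "camera_matrix" (3x3 intrinsics, pixels), "position" and "attitude" of the camera in the world. Camera axes: x right, y up, looking along -z (the intrinsics and any distortion apply to the point x, -y, -z); pixel columns grow to the right and rows downward; lengths in m; the calibration is good to about 2 mm. A picture is of the moment at which its call begins.
- robot.hand_in(): hands the job in, once; it reports no verdict.
The state is a dict: "time": time; "q": joint angles; "joint_velocities": joint speeds; "joint_torque": joint torques, N m; "position": TCP position; "tool_rot": TCP orientation; "ft_force": force on the tool from outside, world axes, zero at the start; "moment": the same for the moment, N m; "grip_width": finger opening in m.
Only numpy, scipy, OpenCV 4.12 (cv2) and the standard library are available. Lean on these libraries where they do the work, as an engineer would, in place of code of your own. Each camera call takes 0.05 s, during which the arm holds its last target.

## Working session

There is one attempt and no reset: what is moved stays moved. The work goes in short steps, Python scripts to look and compute and a shell command to move; the robot and the scene stay as the last step left them, time stands still between calls to the robot, and variables do not carry over. Pictures are saved under pics/ and viewed, and the job is handed in when it is done.

```bash
ls; mkdir -p pics; python3 - <<'E'
from rig import robot, optics
import cv2
o=robot.get_obs()
for k,v in o.items(): print(k,v)
for n in("scene","side","wrist"):
    c=optics.camera(n); cv2.imwrite(f"pics/{n}0.png",c["img"][:,:,::-1])
    print(n,c["camera_matrix"],c["position"],c["attitude"],[k for k in c])
E
```

```text
pics
time 0.0
q [ 9.36479422e-01  5.28489064e-01  1.43390286e+00  1.53314586e-05
  1.18139247e+00 -1.78499805e-01]
joint_velocities [ 0.00098508 -0.00155678 -0.00046921  0.00161288  0.00079635 -0.00075058]
joint_torque [-1.40699314e-03 -4.40043747e+01 -1.76590794e+01  6.31611259e-02
  5.81772847e-02 -1.51045306e-04]
position [0.27465042 0.56060321 0.22155739]
tool_rot [ 2.25943358e-01  9.74139825e-01 -1.00380467e-03 -4.39722367e-04]
ft_force [-1.33197087  0.61684475  0.31610932]
moment [ 0.01314943 -0.00988839  0.02139596]
grip_width 0.08669272253650069
scene [[430.33438843   0.         272.73090125]
 [  0.         430.33438843 207.48288797]
 [  0.           0.           1.        ]] [ 1.28937328 -0.18641082  0.87211663] [0.2866578  0.20909677 0.56409892 0.74558585] ['img', 'depth', 'camera_matrix', 'position', 'attitude']
side [[413.15870353   0.         278.71531587]
 [  0.         413.15870353 209.43097471]
 [  0.           0.           1.        ]] [0.47272878 0.78747864 1.00688228] [-0.02952527  0.34434418  0.9358819  -0.06841357] ['img', 'depth', 'camera_matrix', 'position', 'attitude']
wrist [[367.48493535   0.         275.49892961]
 [  0.         367.48493535 204.14882379]
 [  0.           0.           1.        ]] [0.21062526 0.59297417 0.38407374] [-0.11460635 -0.07088818  0.52454234  0.84065188] ['img', 'depth', 'camera_matrix', 'position', 'attitude']
```

View pics/scene0.png

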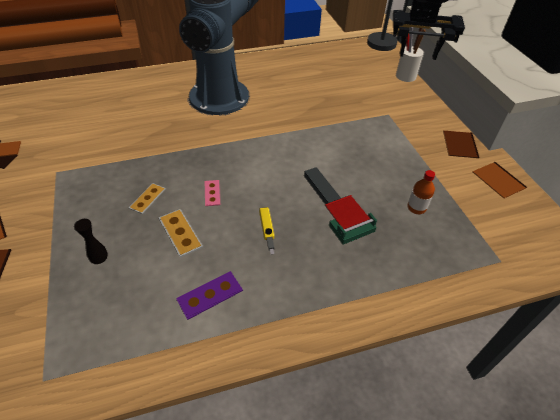

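View pics/side0.png

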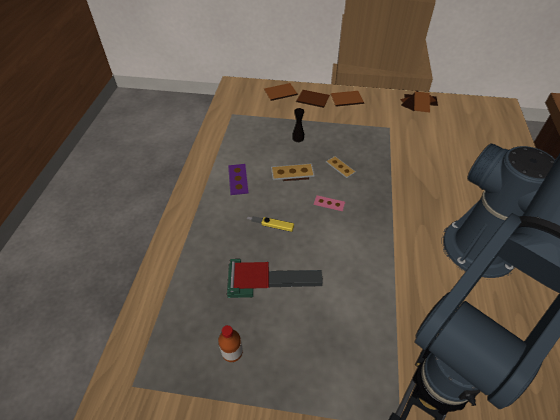

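View pics/wrist0.png

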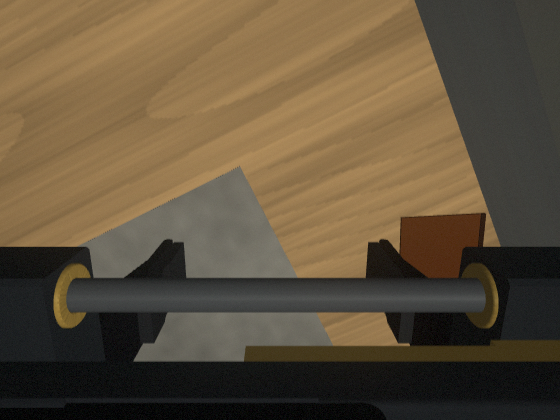

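The plate-like things in the scene view are large brass (180,231), small brass (148,197), pink (212,192) and purple (209,295). Pink and purple are excluded. Of the two brass ones, the larger at (180,231) fits, and it is (292,171) in the side view. I'll confirm it in enlarged crops.

```bash
cat > h.py <<'E'
from rig import robot, optics
import cv2, numpy as np
from scipy.spatial.transform import Rotation as R
def proj(c,P):
    P=np.atleast_2d(P); r=R.from_quat(c["attitude"]); p=r.inv().apply(P-c["position"])
    K=c["camera_matrix"]; return np.c_[K[0,2]+K[0,0]*p[:,0]/-p[:,2], K[1,2]+K[1,1]*(-p[:,1])/-p[:,2]]
def ray(c,uv):
    K=c["camera_matrix"]; d=np.array([(uv[0]-K[0,2])/K[0,0],-(uv[1]-K[1,2])/K[1,1],-1.])
    return np.array(c["position"]), R.from_quat(c["attitude"]).apply(d)
def onz(c,uv,z):
    o,d=ray(c,uv); return o+d*(z-o[2])/d[2]
def dep(c,uv):
    o,d=ray(c,uv); return o+d*c["depth"][int(round(uv[1])),int(round(uv[0]))]
def tri(c1,a,c2,b):
    o1,d1=ray(c1,a);o2,d2=ray(c2,b)
    s=np.linalg.lstsq(np.c_[d1,-d2],o2-o1,rcond=None)[0]
    p=o1+s[0]*d1;q=o2+s[1]*d2
    return (p+q)/2,np.linalg.norm(p-q)
def crop(c,x,y,w,h,s,fn):
    i=c["img"][y:y+h,x:x+w,::-1]; cv2.imwrite(fn,cv2.resize(i,None,fx=s,fy=s,interpolation=cv2.INTER_CUBIC))
E
python3 - <<'E'
from h import *
s=optics.camera("scene"); d=optics.camera("side")
crop(s,120,170,100,100,6,"pics/s_plate.png")
crop(d,220,145,140,75,5,"pics/d_plate.png")
crop(s,295,155,90,95,6,"pics/s_hold.png")
crop(d,220,245,110,65,7,"pics/d_hold.png")
E
```

```text
(no output)
```

View pics/s_plate.png

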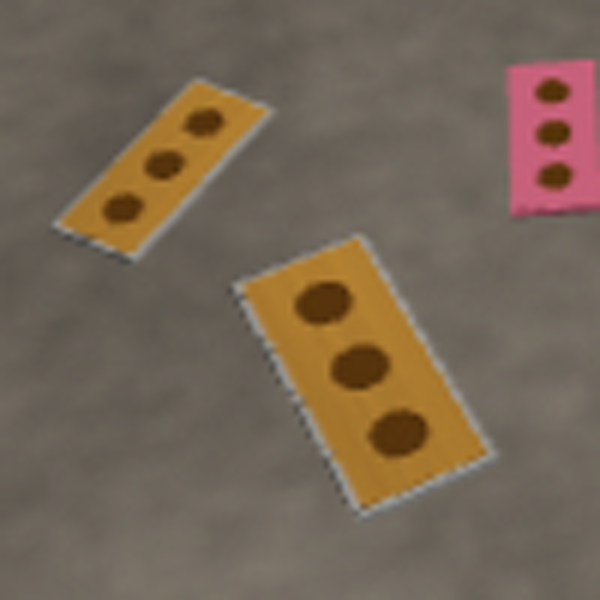

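View pics/d_plate.png

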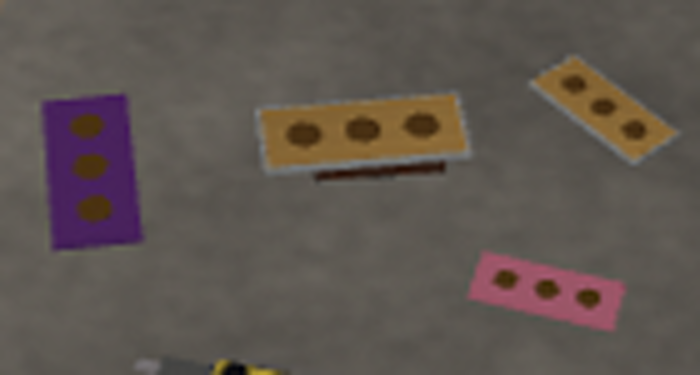

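View pics/s_hold.png

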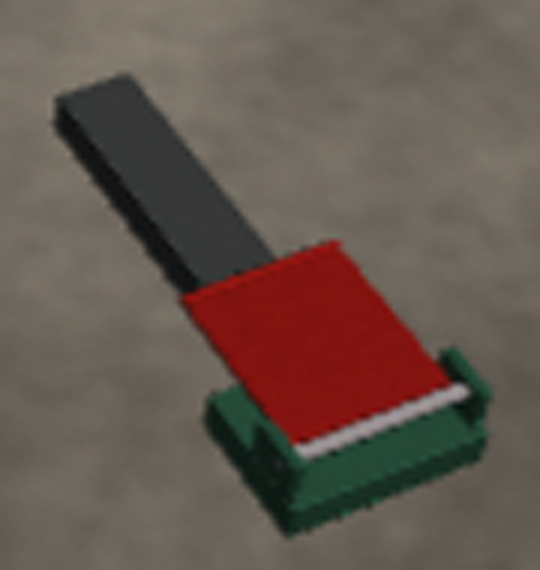

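View pics/d_hold.png

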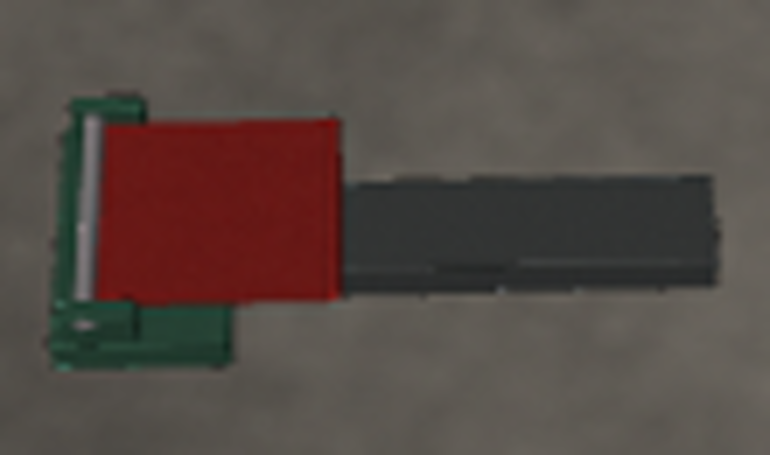

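The crops confirm it: the large brass plate (180,231) has aluminium rims and a dark wooden rest visible below it. Pink and purple are excluded, and the brass one at (148,197) is smaller. Now the measurements.

```bash
cat > m.py <<'E'
from h import *
s=optics.camera("scene"); d=optics.camera("side")
f=lambda x0,y0,k,p:(x0+(p[0]+.5)/k-.5,y0+(p[1]+.5)/k-.5)
S=lambda p:f(120,170,6,p); D=lambda p:f(220,145,5,p); S2=lambda p:f(295,155,6,p); D2=lambda p:f(220,245,7,p)
pl={'A':((235,286),(459,93)),'B':((362,236),(470,156)),'C':((495,455),(267,172)),'D':((362,515),(256,108))}
P={}
for k,(a,b) in pl.items():
    p,e=tri(s,S(a),d,D(b)); P[k]=p; print(k,p.round(4),'gap',round(e,4), onz(s,S(a),.028)[:2].round(4), onz(d,D(b),.028)[:2].round(4))
c=sum(P.values())/4; print('centre',c.round(4)); v=(P['C']+P['D']-P['A']-P['B'])/2; w=(P['B']+P['C']-P['A']-P['D'])/2
print('len',np.linalg.norm(v),np.linalg.norm(w),'yaw',np.degrees(np.arctan2(v[1],v[0])),np.degrees(np.arctan2(-w[0],w[1])))
hl={'P':((57,98),(711,178)),'Q':((130,75),(715,264)),'L-':((183,297),(340,120)),'L+':((340,242),(342,300))}
for k,(a,b) in hl.items():
    p,e=tri(s,S2(a),d,D2(b)); P[k]=p; print(k,p.round(4),'gap',round(e,4))
m=(P['P']+P['Q'])/2; l=(P['L-']+P['L+'])/2; v=l-m
print('bedend',m,'lip',l,'len',np.linalg.norm(v[:2]),'yaw',np.degrees(np.arctan2(v[1],v[0])), [np.degrees(np.arctan2(-(P[b]-P[a])[0],(P[b]-P[a])[1])) for a,b in(('P','Q'),('L-','L+'))])
# depth checks
for n,c,uv in(('plate s',s,(178,228)),('plate d',d,(286,171)),('flap s',s,(343,208)),('flap d',d,(252,275)),('bed s',s,(322,187)),('bed d',d,(300,275))): print(n,dep(c,uv).round(4))
E
python3 m.py
```

```text
A [ 0.5244 -0.2612  0.0253] gap 0.0006 [ 0.5272 -0.2608] [ 0.5241 -0.2587]
B [ 0.5105 -0.2042  0.0238] gap 0.0021 [ 0.5132 -0.2048] [ 0.5109 -0.1988]
C [ 0.6432 -0.1691  0.0244] gap 0.0012 [ 0.6453 -0.1695] [ 0.6429 -0.1649]
D [ 0.6601 -0.2252  0.0274] gap 0.0002 [ 0.6604 -0.2252] [ 0.66   -0.2245]
centre [ 0.5845 -0.2149  0.0252]
len 0.13882140735977613 0.05865210165653883 yaw 14.859469476252757 15.263018710840806
P [0.4549 0.158  0.0186] gap 0.0017
Q [0.4499 0.197  0.0193] gap 0.0023
L- [0.6041 0.1635 0.0353] gap 0.0001
L+ [0.5904 0.2432 0.0342] gap 0.0007
bedend [0.45240755 0.17749147 0.01896563] lip [0.59727998 0.20333615 0.03474222] len 0.14715967030844304 yaw 10.114939361632027 [np.float64(7.241992856315407), np.float64(9.757727832709412)]
plate s [ 0.5769 -0.2182  0.0296]
plate d [ 0.6059 -0.2129  0.0238]
flap s [0.6287 0.204  0.0344]
flap d [0.6401 0.2141 0.0385]
bed s [0.5291 0.1843 0.0196]
bed d [0.5119 0.1838 0.0196]
```

```bash
python3 - <<'E'
from h import *
s=optics.camera("scene"); d=optics.camera("side")
print('glue',onz(s,(420,210),0).round(3),onz(d,(231,357),0).round(3),'burn',onz(s,(98,260),0).round(3),onz(d,(298,139),0).round(3))
print('knife',onz(s,(265,210),.015).round(3),onz(s,(271,250),.01).round(3))
o=robot.get_obs(); T=R.from_quat(o["tool_rot"]); print(T.as_matrix().round(3))
w=optics.camera("wrist"); print('cam in tool',T.inv().apply(w["position"]-o["position"]).round(4), (T.inv()*R.from_quat(w["attitude"])).as_matrix().round(3))
E
```

```text
glue [0.664 0.419 0.   ] [0.654 0.428 0.   ] burn [ 0.6  -0.42  0.  ] [ 0.588 -0.413  0.   ]
knife [0.565 0.011 0.015] [ 0.691 -0.008  0.01 ]
[[-0.898  0.44  -0.   ]
 [ 0.44   0.898 -0.   ]
 [ 0.    -0.    -1.   ]]
cam in tool [ 0.0718  0.0005 -0.1624] [[ 0.001  0.964  0.267]
 [ 1.    -0.    -0.001]
 [-0.001  0.267 -0.964]]
```

```bash
python3 -m inch '[{"az":-0.1256},{"az":-0.1256},{"az":-0.1256},{"az":-0.1256},{"az":-0.1256},{"dx":-26.5,"dy":-34.3},{"dx":-26.5,"dy":-34.3},{"dx":-26.5,"dy":-34.3}]'; python3 -m inch '[{"dx":-26.5,"dy":-34.3},{"dx":-26.5,"dy":-34.3},{"dx":-26.5,"dy":-34.3},{"dx":-26.5,"dy":-34.3},{"dx":-26.5,"dy":-34.3},{"dx":-26.5,"dy":-34.3},{"dx":-26.5,"dy":-34.3},{"dx":-26.5,"dy":-34.3}]';  python3 -m inch '[{"dx":-26.5,"dy":-34.3},{},{}]'
cat > snap.py <<'E'
import sys
from h import *
c=optics.camera(sys.argv[1]); cv2.imwrite("pics/"+sys.argv[2]+".png",c["img"][:,:,::-1]); np.save("pics/"+sys.argv[2]+".npy",c,allow_pickle=True)
o=robot.get_obs(); T=R.from_quat(o["tool_rot"]).as_matrix(); print(o["time"],o["position"],np.degrees(np.arctan2(T[1,0],T[0,0])),o["q"].round(3))
E
python3 snap.py wrist w1
```

```text
0.55 [0.27505992 0.5611903  0.222548  ] 153.88704996500232 [ 0.937  0.527  1.433 -0.     1.181 -0.179]invalid input
invalid input
invalid input
```

View pics/w1.png

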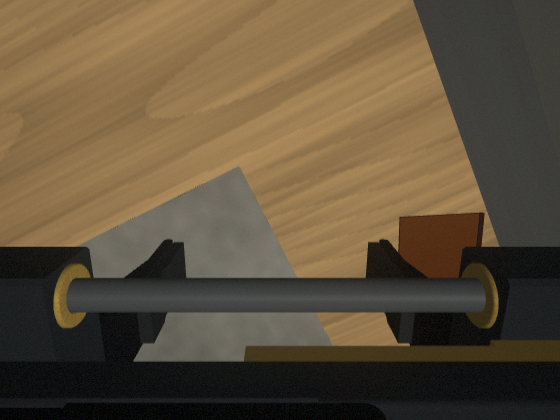

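The view is unchanged because the moves were refused. Each row may need every field.

```bash
python3 -m inch '[{"ax":0,"ay":0,"az":-0.1256,"dx":0,"dy":0,"dz":0,"gripper":100},{"ax":0,"ay":0,"az":-0.1256,"dx":0,"dy":0,"dz":0,"gripper":100},{"ax":0,"ay":0,"az":-0.1256,"dx":0,"dy":0,"dz":0,"gripper":100},{"ax":0,"ay":0,"az":-0.1256,"dx":0,"dy":0,"dz":0,"gripper":100},{"ax":0,"ay":0,"az":-0.1256,"dx":0,"dy":0,"dz":0,"gripper":100},{"ax":0,"ay":0,"az":0,"dx":-26.5,"dy":-34.3,"dz":0,"gripper":100},{"ax":0,"ay":0,"az":0,"dx":-26.5,"dy":-34.3,"dz":0,"gripper":100},{"ax":0,"ay":0,"az":0,"dx":-26.5,"dy":-34.3,"dz":0,"gripper":100}]'
```

```text
time: 1.35
position: [0.3717, 0.4728, 0.2227]
tool_rot: [-0.087, 0.996, 0.0, 0.0]
ft_force: [0.9, 0.1, -0.2]
grip_width: 0.0869
```

```bash
python3 -m inch '[{"ax":0,"ay":0,"az":0,"dx":-26.5,"dy":-34.3,"dz":0,"gripper":100},{"ax":0,"ay":0,"az":0,"dx":-26.5,"dy":-34.3,"dz":0,"gripper":100},{"ax":0,"ay":0,"az":0,"dx":-26.5,"dy":-34.3,"dz":0,"gripper":100},{"ax":0,"ay":0,"az":0,"dx":-26.5,"dy":-34.3,"dz":0,"gripper":100},{"ax":0,"ay":0,"az":0,"dx":-26.5,"dy":-34.3,"dz":0,"gripper":100},{"ax":0,"ay":0,"az":0,"dx":-26.5,"dy":-34.3,"dz":0,"gripper":100},{"ax":0,"ay":0,"az":0,"dx":-26.5,"dy":-34.3,"dz":0,"gripper":100},{"ax":0,"ay":0,"az":0,"dx":-26.5,"dy":-34.3,"dz":0,"gripper":100}]';  python3 -m inch '[{"ax":0,"ay":0,"az":0,"dx":-26.5,"dy":-34.3,"dz":0,"gripper":100},{"ax":0,"ay":0,"az":0,"dx":0,"dy":0,"dz":0,"gripper":100},{"ax":0,"ay":0,"az":0,"dx":0,"dy":0,"dz":0,"gripper":100}]'
python3 snap.py wrist w2
```

```text
time: 2.15
position: [0.6281, 0.2381, 0.2227]
tool_rot: [-0.086, 0.996, 0.0, 0.0]
ft_force: [1.1, 0.2, 0.2]
grip_width: 0.087
time: 2.45
position: [0.6592, 0.2092, 0.2221]
tool_rot: [-0.085, 0.996, 0.0, -0.001]
ft_force: [-0.8, -0.1, -1.2]
grip_width: 0.087
2.5 [0.65822536 0.21028288 0.22215246] -170.165503782126 [ 1.480e-01  6.210e-01  1.250e+00  1.000e-03  1.272e+00 -1.595e+00]
```

View pics/w2.png

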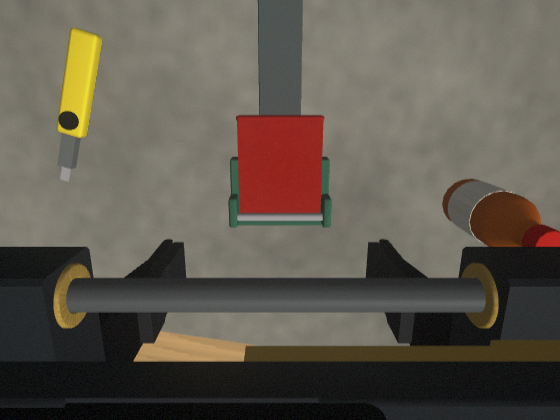

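```bash
python3 - <<'E'
from h import *
c=np.load("pics/w2.npy",allow_pickle=True).item()
crop(c,225,100,115,60,7,"pics/w2a.png"); crop(c,240,0,80,120,5,"pics/w2b.png")
E
```

```text
(no output)
```

View pics/w2a.png

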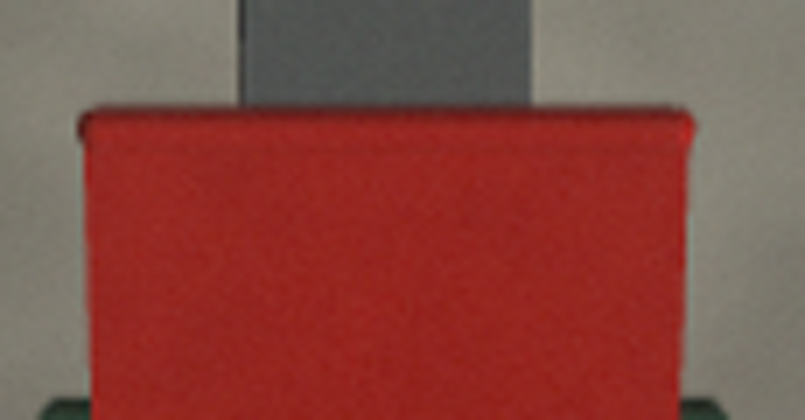

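View pics/w2b.png

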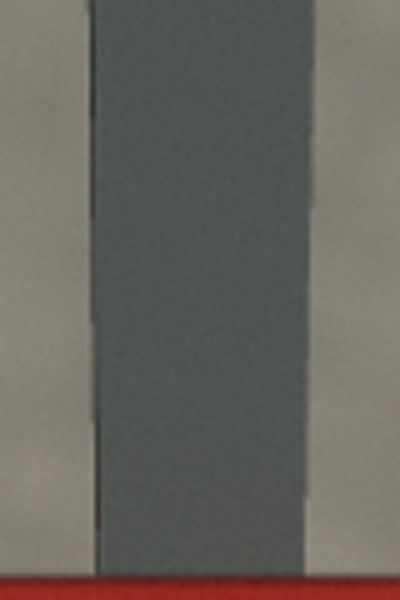

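```bash
python3 - <<'E'
from h import *
c=np.load("pics/w2.npy",allow_pickle=True).item()
B=lambda p:(240+(p[0]+.5)/5-.5,(p[1]+.5)/5-.5); A=lambda p:(225+(p[0]+.5)/7-.5,100+(p[1]+.5)/7-.5)
e=[onz(c,B(p),.022) for p in((94,3),(314,3),(99,560),(305,560))]
e=np.array(e); print(e.round(4)); m0=(e[0]+e[1])/2;m1=(e[2]+e[3])/2; print('bed yaw',np.degrees(np.arctan2(*(m1-m0)[1::-1])),'w',np.linalg.norm(e[0]-e[1]),np.linalg.norm(e[2]-e[3]),m0,m1)
l=np.array([onz(c,A(p),.034) for p in((82,108),(693,107))]); print(l.round(4),l.mean(0),'w',np.linalg.norm(l[0]-l[1]))
v=l[1]-l[0]; print('lip yaw',np.degrees(np.arctan2(-v[0],v[1])))
print(dep(c,(280,150)),dep(c,(280,60)))
d=optics.camera("side"); s=optics.camera("scene")
o=np.array([l.mean(0)[0],l.mean(0)[1],0]); print(proj(s,l),proj(d,l))
E
```

```text
[[0.5051 0.1673 0.022 ]
 [0.4985 0.2058 0.022 ]
 [0.5996 0.1834 0.022 ]
 [0.593  0.2222 0.022 ]]
bed yaw 9.742764894623335 w 0.03903883923446534 0.0394236838468658 [0.50180555 0.18655961 0.022     ] [0.59629421 0.20278345 0.022     ]
[[0.6059 0.1632 0.034 ]
 [0.5921 0.2429 0.034 ]] [0.59900297 0.20303512 0.034     ] w 0.08094712094844167
lip yaw 9.856405228020611
[0.63084381 0.20867762 0.03471357] [0.55074459 0.19479163 0.02168654]
[[325.17826746 204.95158329]
 [351.27823659 195.33741112]] [[267.56119373 261.77979716]
 [267.73036877 287.37521735]]
```

```bash
python3 -m inch '[{"ax":0,"ay":0,"az":0,"dx":6.4,"dy":-44,"dz":0,"gripper":100},{"ax":0,"ay":0,"az":0,"dx":6.4,"dy":-44,"dz":0,"gripper":100},{"ax":0,"ay":0,"az":0,"dx":6.4,"dy":-44,"dz":0,"gripper":100},{"ax":0,"ay":0,"az":0,"dx":6.4,"dy":-44,"dz":0,"gripper":100},{"ax":0,"ay":0,"az":0,"dx":6.4,"dy":-44,"dz":0,"gripper":100},{"ax":0,"ay":0,"az":0,"dx":6.4,"dy":-44,"dz":0,"gripper":100},{"ax":0,"ay":0,"az":0,"dx":6.4,"dy":-44,"dz":0,"gripper":100},{"ax":0,"ay":0,"az":0,"dx":6.4,"dy":-44,"dz":0,"gripper":100}]';  python3 -m inch '[{"ax":0,"ay":0,"az":0,"dx":6.4,"dy":-44,"dz":0,"gripper":100},{"ax":0,"ay":0,"az":-0.09,"dx":0,"dy":0,"dz":0,"gripper":100},{"ax":0,"ay":0,"az":0,"dx":0,"dy":0,"dz":0,"gripper":100},{"ax":0,"ay":0,"az":0,"dx":0,"dy":0,"dz":0,"gripper":100}]'
python3 snap.py wrist w3
```

```text
time: 3.4
position: [0.6684, -0.1451, 0.223]
tool_rot: [-0.087, 0.996, 0.0, 0.0]
ft_force: [1.2, 0.7, -0.2]
grip_width: 0.0873
time: 3.8
position: [0.6698, -0.1879, 0.2226]
tool_rot: [-0.131, 0.991, 0.0, -0.0]
ft_force: [0.1, 0.3, -0.4]
grip_width: 0.0871
3.85 [ 0.66989036 -0.18771773  0.22267938] -164.92592958524617 [-0.434  0.627  1.237  0.     1.279 -2.268]
```

View pics/w3.png

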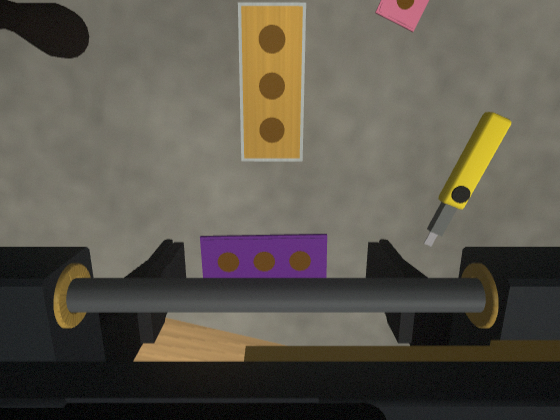

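```bash
python3 - <<'E'
from h import *
c=np.load("pics/w3.npy",allow_pickle=True).item()
crop(c,225,0,95,22,8,"pics/w3a.png"); crop(c,225,145,95,22,8,"pics/w3b.png")
a=cv2.imread("pics/w3a.png");b=cv2.imread("pics/w3b.png"); cv2.imwrite("pics/w3c.png",np.vstack([a,b]))
E
```

```text
(no output)
```

View pics/w3c.png

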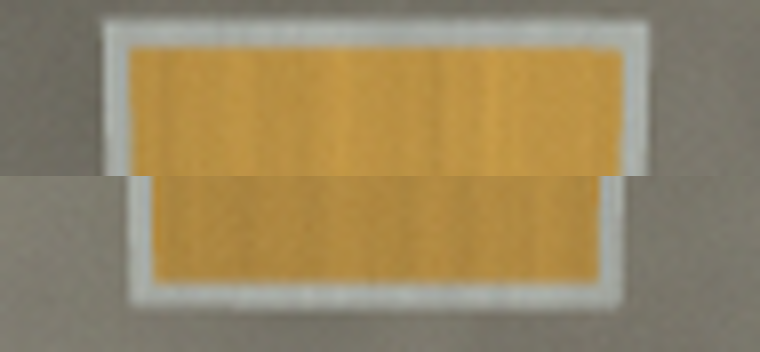

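```bash
python3 - <<'E'
from h import *
c=np.load("pics/w3.npy",allow_pickle=True).item()
A=lambda p,y:(225+(p[0]+.5)/8-.5,y+(p[1]+.5)/8-.5)
uv=[A((103,20),0),A((649,20),0),A((623,128),145),A((131,128),145)]
for z in(.025,.027,.029):
    e=np.array([onz(c,p,z) for p in uv]); print(z,e.mean(0).round(4),[np.linalg.norm(e[i]-e[(i+1)%4]).round(4) for i in range(4)],[np.degrees(np.arctan2(*(e[j]-e[i])[1::-1])).round(2) for i,j in((0,3),(1,2))])
print(dep(c,(272,60)),dep(c,(272,110)))
E
```

```text
0.025 [ 0.5872 -0.2139  0.025 ] [np.float64(0.0602), np.float64(0.1405), np.float64(0.0605), np.float64(0.1405)] [np.float64(14.88), np.float64(15.01)]
0.027 [ 0.5872 -0.2139  0.027 ] [np.float64(0.0599), np.float64(0.1397), np.float64(0.0602), np.float64(0.1397)] [np.float64(14.88), np.float64(15.01)]
0.029 [ 0.5873 -0.2139  0.029 ] [np.float64(0.0595), np.float64(0.1389), np.float64(0.0599), np.float64(0.1389)] [np.float64(14.88), np.float64(15.01)]
[ 0.56570762 -0.21927927  0.02782785] [ 0.60827917 -0.20793655  0.02851342]
```

```bash
python3 -m inch '[{"ax":0,"ay":0,"az":0,"dx":21.8,"dy":-0.9,"dz":35,"gripper":100},{"ax":0,"ay":0,"az":0,"dx":21.8,"dy":-0.9,"dz":35,"gripper":100},{"ax":0,"ay":0,"az":0,"dx":21.8,"dy":-0.9,"dz":35,"gripper":100},{"ax":0,"ay":0,"az":0,"dx":22,"dy":-1,"dz":35,"gripper":100},{"ax":0,"ay":0,"az":0,"dx":0,"dy":0,"dz":20,"gripper":100},{"ax":0,"ay":0,"az":0,"dx":0,"dy":0,"dz":0,"gripper":100},{"ax":0,"ay":0,"az":0,"dx":0,"dy":0,"dz":0,"gripper":100}]'
python3 snap.py wrist w4; python3 snap.py side d4
```

```text
time: 4.55
position: [0.5875, -0.2151, 0.0631]
tool_rot: [-0.131, 0.991, -0.0, 0.0]
ft_force: [0.1, -0.6, 1.2]
grip_width: 0.087
4.6 [ 0.5882315  -0.21567613  0.06391189] -164.90081770918854 [-0.53   0.733  1.549  0.     0.857 -2.364]
4.65 [ 0.58845929 -0.21596963  0.06433175] -164.90611834057952 [-0.53   0.732  1.549  0.     0.857 -2.364]
```

View pics/w4.png

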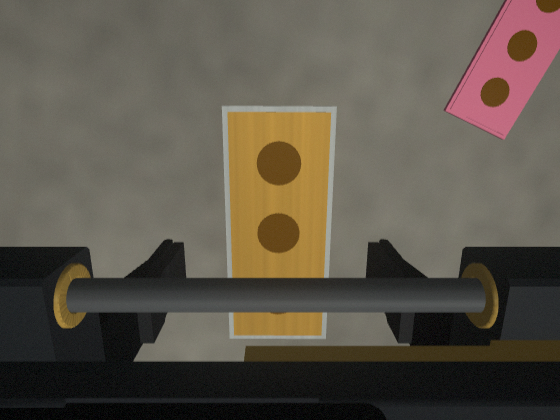

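View pics/d4.png

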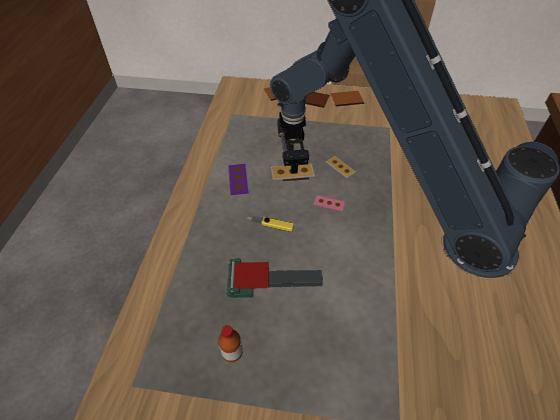

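```bash
python3 - <<'E'
from h import *
c=np.load("pics/w4.npy",allow_pickle=True).item()
e=np.array([onz(c,p,.027) for p in((222.5,107),(336.5,107),(327.5,338),(229.5,338))]); print(e.mean(0),[np.linalg.norm(e[i]-e[(i+1)%4]).round(4) for i in range(4)],[np.degrees(np.arctan2(*(e[j]-e[i])[1::-1])).round(2) for i,j in((0,3),(1,2))])
o=robot.get_obs(); print(o["position"],R.from_quat(o["tool_rot"]).inv().apply(e.mean(0)-o["position"]))
print(o["tool_rot"])
E
```

```text
[ 0.58747332 -0.21343397  0.027     ] [np.float64(0.0595), np.float64(0.1393), np.float64(0.0611), np.float64(0.1393)] [np.float64(14.7), np.float64(15.37)]
[ 0.58845929 -0.21596963  0.06433175] [0.00039479 0.00280667 0.0373233 ]
[-0.1313363   0.99133597 -0.00116962  0.0015483 ]
```

```bash
python3 -m inch '[{"ax":0,"ay":0,"az":0,"dx":0,"dy":2.3,"dz":0,"gripper":100},{"ax":0,"ay":0,"az":0,"dx":0,"dy":0,"dz":15,"gripper":100},{"ax":0,"ay":0,"az":0,"dx":0,"dy":0,"dz":15,"gripper":100},{"ax":0,"ay":0,"az":0,"dx":0,"dy":0,"dz":13,"gripper":100},{"ax":0,"ay":0,"az":0,"dx":0,"dy":0,"dz":10,"gripper":100},{"ax":0,"ay":0,"az":0,"dx":0,"dy":0,"dz":0,"gripper":100},{"ax":0,"ay":0,"az":0,"dx":0,"dy":0,"dz":0,"gripper":100}]'
python3 snap.py wrist w5
```

```text
time: 5.35
position: [0.5857, -0.2138, 0.0088]
tool_rot: [-0.131, 0.991, 0.0, -0.0]
ft_force: [0.3, 1.0, -0.0]
grip_width: 0.087
5.4 [ 0.58612472 -0.21403262  0.00945376] -164.98561977967367 [-0.529  0.814  1.569  0.     0.758 -2.362]
```

View pics/w5.png

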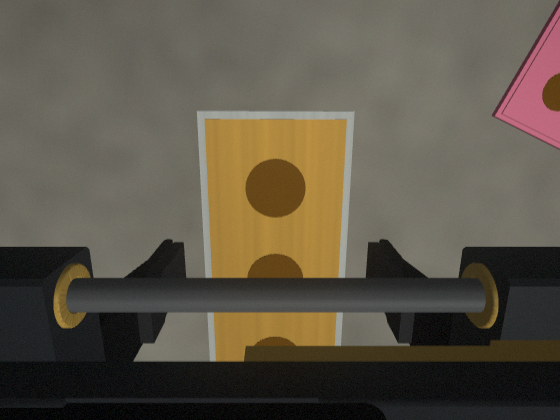

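The fingers straddle the plate symmetrically: its edges are at columns 212 and 340, with the finger pads outside at 184 and 367. Closing now.

```bash
python3 -m inch '[{"ax":0,"ay":0,"az":0,"dx":0,"dy":0,"dz":0,"gripper":60},{"ax":0,"ay":0,"az":0,"dx":0,"dy":0,"dz":0,"gripper":60},{"ax":0,"ay":0,"az":0,"dx":0,"dy":0,"dz":0,"gripper":50},{"ax":0,"ay":0,"az":0,"dx":0,"dy":0,"dz":0,"gripper":50},{"ax":0,"ay":0,"az":0,"dx":0,"dy":0,"dz":0,"gripper":50},{"ax":0,"ay":0,"az":0,"dx":0,"dy":0,"dz":0,"gripper":50},{"ax":0,"ay":0,"az":0,"dx":0,"dy":0,"dz":0,"gripper":50}]' 45
```

```text
time: 6.1
position: [0.5861, -0.2139, 0.0098]
tool_rot: [-0.131, 0.991, -0.0, 0.0]
ft_force: [0.1, 0.4, 2.1]
grip_width: 0.0589
```

```bash
python3 -m inch '[{"ax":0,"ay":0,"az":0,"dx":0,"dy":0,"dz":-6,"gripper":40},{"ax":0,"ay":0,"az":0,"dx":0,"dy":0,"dz":-14,"gripper":40},{"ax":0,"ay":0,"az":0,"dx":0,"dy":0,"dz":-20,"gripper":40},{"ax":0,"ay":0,"az":0,"dx":0,"dy":0,"dz":-20,"gripper":40},{"ax":0,"ay":0,"az":0,"dx":0,"dy":0,"dz":-10,"gripper":40},{"ax":0,"ay":0,"az":0,"dx":0,"dy":0,"dz":0,"gripper":40},{"ax":0,"ay":0,"az":0,"dx":0,"dy":0,"dz":0,"gripper":40},{"ax":0,"ay":0,"az":0,"dx":0,"dy":0,"dz":0,"gripper":40}]'
python3 snap.py wrist w6; python3 snap.py scene s6; python3 -c "
from h import *
c=np.load('pics/s6.npy',allow_pickle=True).item(); crop(c,110,140,140,120,5,'pics/s6c.png')"
```

```text
time: 6.9
position: [0.5852, -0.2134, 0.0786]
tool_rot: [-0.131, 0.991, 0.001, -0.001]
ft_force: [-1.0, -0.4, -1.6]
grip_width: 0.0592
6.95 [ 0.58518749 -0.21345601  0.07848187] -164.97861476774395 [-0.529  0.709  1.548 -0.     0.887 -2.362]
7.0 [ 0.58526295 -0.2134617   0.07849065] -164.97921316451445 [-0.529  0.709  1.548 -0.     0.887 -2.362]
```

View pics/w6.png

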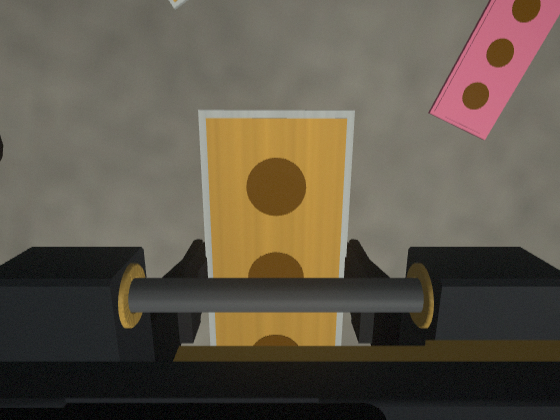

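View pics/s6c.png

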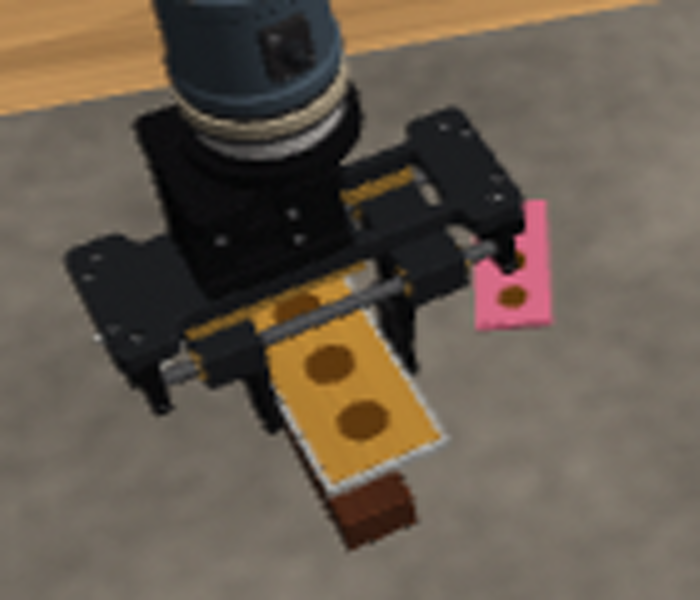

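```bash
python3 - <<'E'
from h import *
c=np.load("pics/w6.npy",allow_pickle=True).item(); s=np.load("pics/s6.npy",allow_pickle=True).item()
o=robot.get_obs(); T=R.from_quat(o["tool_rot"]); p0=o["position"]
z=p0[2]+.0177
e=np.array([onz(c,p,z) for p in((198,110.5),(354.5,110.5),(345.5,245),(206.5,245))]); t=T.inv().apply(e-p0); print(t.round(4))
f=lambda x,y:(110+(x+.5)/5-.5,140+(y+.5)/5-.5)
g=np.array([onz(s,f(*p),z) for p in((331,492),(445,437))]); print(T.inv().apply(g-p0).round(4))
for uv in((275,130),(275,235)): print(T.inv().apply(dep(c,uv)-p0).round(4))
E
```

```text
[[ 0.0687 -0.0299 -0.0176]
 [ 0.0687  0.0299 -0.0175]
 [ 0.0137  0.0293 -0.0176]
 [ 0.0137 -0.0294 -0.0177]]
[[-0.0702 -0.0301 -0.0179]
 [-0.0671  0.0275 -0.0178]]
[ 0.0614 -0.0005 -0.0184]
[ 0.0183 -0.0005 -0.018 ]
```

```bash
python3 -m inch '[{"ax":0,"ay":0,"az":0.045,"dx":0,"dy":0,"dz":0,"gripper":40},{"ax":0,"ay":0,"az":0.046,"dx":0,"dy":0,"dz":0,"gripper":40},{"ax":0,"ay":0,"az":0,"dx":0.5,"dy":14,"dz":0,"gripper":40},{"ax":0,"ay":0,"az":0,"dx":1,"dy":28,"dz":0,"gripper":40},{"ax":0,"ay":0,"az":0,"dx":1.5,"dy":36,"dz":0,"gripper":40},{"ax":0,"ay":0,"az":0,"dx":1.5,"dy":36,"dz":0,"gripper":40},{"ax":0,"ay":0,"az":0,"dx":1.5,"dy":36,"dz":0,"gripper":40},{"ax":0,"ay":0,"az":0,"dx":1.5,"dy":36,"dz":0,"gripper":40}]'
python3 -m inch '[{"ax":0,"ay":0,"az":0,"dx":1.5,"dy":36,"dz":0,"gripper":40},{"ax":0,"ay":0,"az":0,"dx":1.5,"dy":36,"dz":0,"gripper":40},{"ax":0,"ay":0,"az":0,"dx":1.5,"dy":36,"dz":0,"gripper":40},{"ax":0,"ay":0,"az":0,"dx":1.5,"dy":36,"dz":0,"gripper":40},{"ax":0,"ay":0,"az":0,"dx":1.5,"dy":28,"dz":0,"gripper":40},{"ax":0,"ay":0,"az":0,"dx":0.5,"dy":14,"dz":0,"gripper":40},{"ax":0,"ay":0,"az":0,"dx":0,"dy":0,"dz":0,"gripper":40},{"ax":0,"ay":0,"az":0,"dx":0,"dy":0,"dz":0,"gripper":40}]'
cat > hold.py <<'E'
from h import *
O=np.array([.599,.203,0]);HR=R.from_euler('z',9.8,degrees=True)
o=robot.get_obs();T=R.from_quat(o["tool_rot"]);m=HR.inv()*T
print('t',o["time"],'tcp in holder mm',(1e3*HR.inv().apply(o["position"]-O)).round(1),'rotvec err deg',np.degrees((R.from_euler('z',180,degrees=True)*R.from_euler('x',180,degrees=True)*m.inv()).as_rotvec()).round(2),'F',HR.inv().apply(o["ft_force"]).round(2),'M',o["moment"].round(2),'w',round(o["grip_width"],4))
E
python3 snap.py wrist w7;python3 snap.py side d7;python3 hold.py
```

```text
time: 7.8
position: [0.5455, -0.0296, 0.0792]
tool_rot: [-0.086, 0.996, 0.0, -0.001]
ft_force: [0.0, -0.1, -1.2]
grip_width: 0.0592
time: 8.6
position: [0.5075, 0.1497, 0.0795]
tool_rot: [-0.086, 0.996, -0.0, 0.0]
ft_force: [-0.3, -0.5, -1.4]
grip_width: 0.0586
8.65 [0.50772015 0.14923715 0.07949838] -170.2089121061849 [ 7.500e-02  6.190e-01  1.793e+00 -1.000e-03  7.290e-01 -1.666e+00]
8.7 [0.50784658 0.14893017 0.07951446] -170.25843238306274 [ 0.074  0.619  1.793 -0.     0.729 -1.666]
t 8.7 tcp in holder mm [-99.  -37.8  79.5] rotvec err deg [0.02 0.02 0.06] F [-0.23  0.21 -1.72] M [ 0.03  0.01 -0.03] w 0.0589
```

View pics/w7.png

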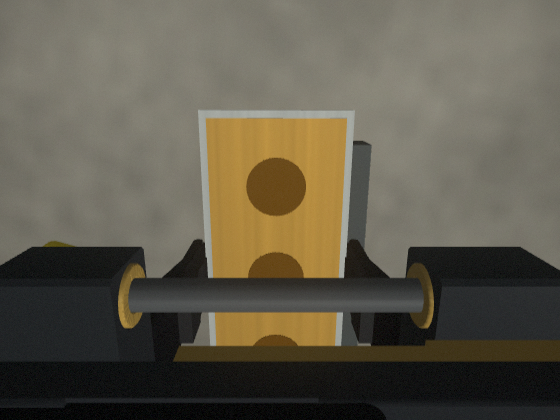

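View pics/d7.png

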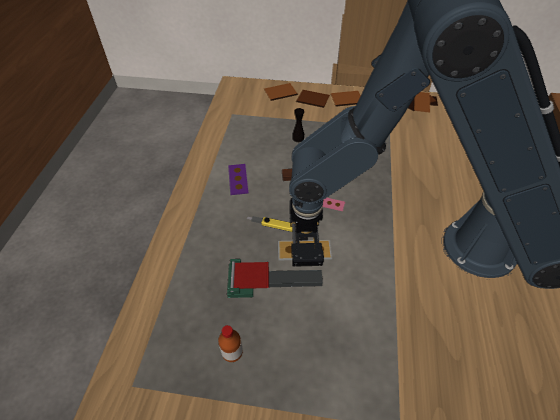

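```bash
python3 -m inch '[{"ax":0,"ay":0,"az":0,"dx":0,"dy":14,"dz":0,"gripper":40},{"ax":0,"ay":0,"az":0,"dx":0,"dy":14,"dz":0,"gripper":40},{"ax":0,"ay":0,"az":0,"dx":0,"dy":10,"dz":10,"gripper":40},{"ax":0,"ay":0,"az":0,"dx":0,"dy":0,"dz":20,"gripper":40},{"ax":0,"ay":0,"az":0,"dx":0,"dy":0,"dz":15,"gripper":40},{"ax":0,"ay":0,"az":0,"dx":0,"dy":0,"dz":5,"gripper":40},{"ax":0,"ay":0,"az":0,"dx":0,"dy":0,"dz":0,"gripper":40},{"ax":0,"ay":0,"az":0,"dx":0,"dy":0,"dz":0,"gripper":40}]'
python3 snap.py wrist w8;python3 snap.py side d8;python3 hold.py; python3 -c "
from h import *
c=np.load('pics/d8.npy',allow_pickle=True).item(); crop(c,215,235,130,80,6,'pics/d8c.png')"
```

```text
time: 9.5
position: [0.501, 0.1878, 0.0296]
tool_rot: [-0.086, 0.996, 0.0, 0.0]
ft_force: [-0.3, 0.5, -2.0]
grip_width: 0.059
9.55 [0.50125558 0.18776859 0.02996106] -170.1811320223048 [ 0.15   0.713  1.798  0.     0.63  -1.593]
9.6 [0.50136315 0.18770894 0.03014338] -170.18835946573034 [ 0.149  0.712  1.798  0.     0.63  -1.593]
t 9.6 tcp in holder mm [-98.8   1.6  30.1] rotvec err deg [ 0.    0.08 -0.01] F [ 0.66  0.52 -1.71] M [ 0.03  0.02 -0.  ] w 0.0591
```

View pics/w8.png

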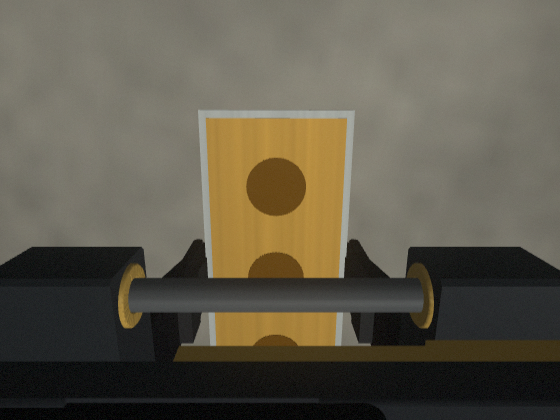

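View pics/d8c.png

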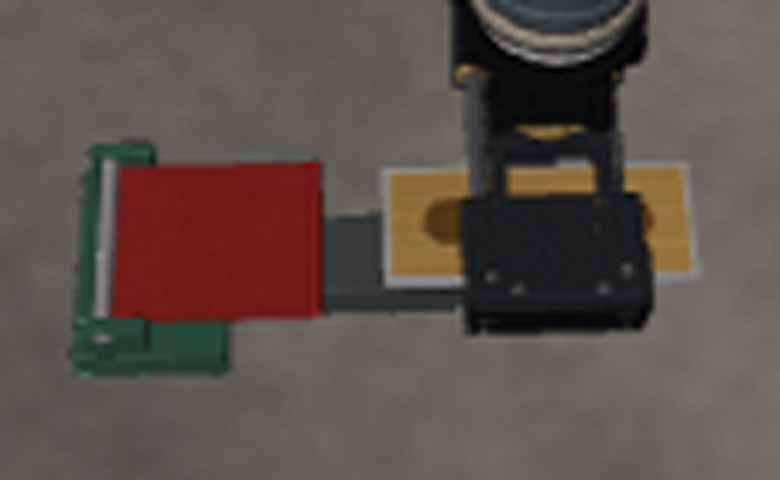

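```bash
python3 -m inch '[{"ax":0,"ay":0,"az":0,"dx":0,"dy":-1.6,"dz":6,"gripper":40},{"ax":0,"ay":0,"az":0,"dx":0,"dy":0,"dz":8,"gripper":40},{"ax":0,"ay":0,"az":0,"dx":0,"dy":0,"dz":4,"gripper":40},{"ax":0,"ay":0,"az":0,"dx":0,"dy":0,"dz":0,"gripper":40},{"ax":0,"ay":0,"az":0,"dx":0,"dy":0,"dz":0,"gripper":40}]'
python3 hold.py
python3 -m inch '[{"ax":0,"ay":0,"az":0,"dx":0,"dy":0,"dz":1,"gripper":40},{"ax":0,"ay":0,"az":0,"dx":0,"dy":0,"dz":0,"gripper":40},{"ax":0,"ay":0,"az":0,"dx":0,"dy":0,"dz":0,"gripper":40}]'; python3 hold.py
python3 -m inch '[{"ax":0,"ay":0,"az":0,"dx":0,"dy":0,"dz":1,"gripper":40},{"ax":0,"ay":0,"az":0,"dx":0,"dy":0,"dz":0,"gripper":40},{"ax":0,"ay":0,"az":0,"dx":0,"dy":0,"dz":0,"gripper":40}]'; python3 hold.py
```

```text
time: 10.1
position: [0.5009, 0.1859, 0.0113]
tool_rot: [-0.085, 0.996, -0.0, -0.0]
ft_force: [-0.0, 0.3, -1.3]
grip_width: 0.0591
t 10.1 tcp in holder mm [-99.6  -0.2  11.3] rotvec err deg [-0.   -0.04 -0.01] F [ 0.03  0.33 -1.27] M [ 0.03 -0.02 -0.04] w 0.0591
time: 10.4
position: [0.5012, 0.186, 0.0107]
tool_rot: [-0.086, 0.996, -0.0, 0.0]
ft_force: [-0.4, -0.5, -0.8]
grip_width: 0.0587
t 10.4 tcp in holder mm [-99.3  -0.1  10.7] rotvec err deg [ 0.    0.01 -0.01] F [-0.44 -0.46 -0.81] M [0.01 0.01 0.02] w 0.0587
time: 10.7
position: [0.5013, 0.186, 0.0098]
tool_rot: [-0.085, 0.996, 0.0, 0.0]
ft_force: [0.0, 0.4, 2.7]
grip_width: 0.0592
t 10.7 tcp in holder mm [-99.2  -0.2   9.8] rotvec err deg [ 0.    0.03 -0.01] F [0.08 0.42 2.72] M [0.   0.09 0.01] w 0.0592
```

Contact with the bed is at TCP z of about 10.0 mm. I'll raise 1.5 mm and slide in.

```bash
python3 -m inch '[{"ax":0,"ay":0,"az":0,"dx":0,"dy":0,"dz":-1.5,"gripper":40},{"ax":0,"ay":0,"az":0,"dx":-5,"dy":0,"dz":0,"gripper":40},{"ax":0,"ay":0,"az":0,"dx":-8,"dy":0,"dz":0,"gripper":40},{"ax":0,"ay":0,"az":0,"dx":-8,"dy":0,"dz":0,"gripper":40},{"ax":0,"ay":0,"az":0,"dx":-3,"dy":0,"dz":0,"gripper":40},{"ax":0,"ay":0,"az":0,"dx":0,"dy":0,"dz":0,"gripper":40},{"ax":0,"ay":0,"az":0,"dx":0,"dy":0,"dz":0,"gripper":40}]'
python3 hold.py; python3 snap.py side d9; python3 snap.py wrist w9; python3 snap.py scene s9; python3 -c "
from h import *
c=np.load('pics/d9.npy',allow_pickle=True).item(); crop(c,215,235,130,80,6,'pics/d9c.png')
c=np.load('pics/s9.npy',allow_pickle=True).item(); crop(c,280,120,130,130,5,'pics/s9c.png')"
```

```text
time: 11.4
position: [0.5244, 0.19, 0.0109]
tool_rot: [-0.085, 0.996, -0.0, -0.0]
ft_force: [0.2, 0.7, -0.8]
grip_width: 0.0593
t 11.4 tcp in holder mm [-75.7  -0.1  10.9] rotvec err deg [-0.   -0.05 -0.01] F [ 0.3   0.64 -0.78] M [ 0.07  0.03 -0.02] w 0.0593
11.45 [0.52420974 0.18995569 0.01089515] -170.1883602778157 [ 0.147  0.763  1.744 -0.     0.636 -1.595]
11.5 [0.52413058 0.18995852 0.01091607] -170.18995169954755 [ 0.147  0.762  1.744  0.     0.636 -1.595]
11.55 [0.5242193  0.18994827 0.01095484] -170.1866601086193 [ 0.147  0.762  1.744 -0.     0.636 -1.595]
```

View pics/d9c.png

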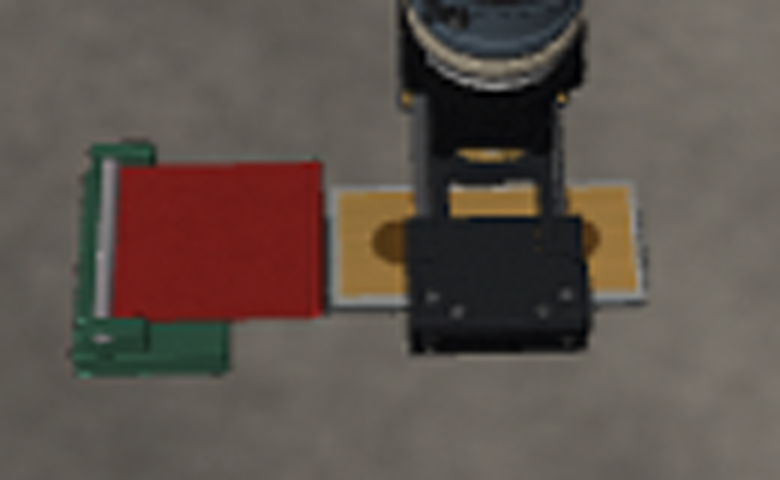

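View pics/s9c.png

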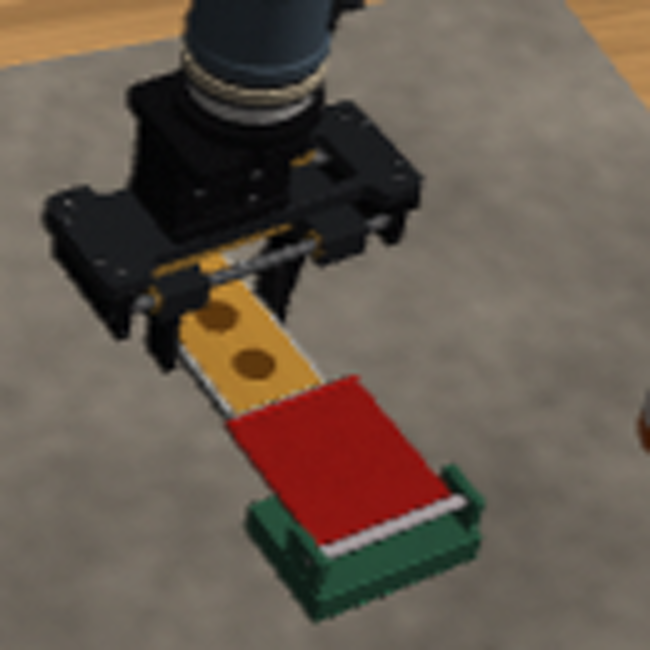

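View pics/w9.png

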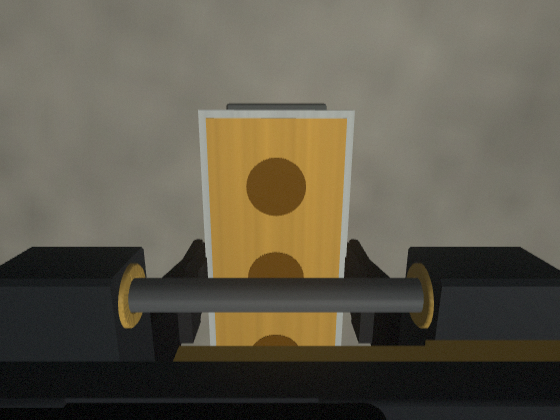

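The wrist view shows the bed end at columns 227–326 centred under the plate end at 198–354, so the plate is centred and straight. Its front edge lies just before the lip. Sliding on.

```bash
python3 -m inch '[{"ax":0,"ay":0,"az":0,"dx":-5,"dy":0,"dz":0,"gripper":40},{"ax":0,"ay":0,"az":0,"dx":-5,"dy":0,"dz":0,"gripper":40},{"ax":0,"ay":0,"az":0,"dx":-5,"dy":0,"dz":0,"gripper":40},{"ax":0,"ay":0,"az":0,"dx":0,"dy":0,"dz":0,"gripper":40}]'
python3 hold.py
python3 -m inch '[{"ax":0,"ay":0,"az":0,"dx":-5,"dy":0,"dz":0,"gripper":40},{"ax":0,"ay":0,"az":0,"dx":-5,"dy":0,"dz":0,"gripper":40},{"ax":0,"ay":0,"az":0,"dx":-5,"dy":0,"dz":0,"gripper":40},{"ax":0,"ay":0,"az":0,"dx":-3,"dy":0,"dz":0,"gripper":40},{"ax":0,"ay":0,"az":0,"dx":0,"dy":0,"dz":0,"gripper":40},{"ax":0,"ay":0,"az":0,"dx":0,"dy":0,"dz":0,"gripper":40}]'
python3 hold.py; python3 snap.py side d10; python3 snap.py wrist w10; python3 snap.py scene s10; python3 -c "
from h import *
c=np.load('pics/d10.npy',allow_pickle=True).item(); crop(c,215,235,130,80,6,'pics/d10c.png')
c=np.load('pics/s10.npy',allow_pickle=True).item(); crop(c,280,120,130,130,5,'pics/s10c.png')"
```

```text
time: 11.95
position: [0.5411, 0.1928, 0.0112]
tool_rot: [-0.085, 0.996, 0.0, 0.001]
ft_force: [-0.5, -0.5, -1.1]
grip_width: 0.0593
t 11.95 tcp in holder mm [-58.8  -0.2  11.2] rotvec err deg [ 0.    0.13 -0.  ] F [-0.6  -0.43 -1.11] M [ 0.05  0.04 -0.01] w 0.0593
time: 12.55
position: [0.5571, 0.1956, 0.011]
tool_rot: [-0.085, 0.996, -0.0, -0.0]
ft_force: [-0.2, 0.1, -1.3]
grip_width: 0.0589
t 12.55 tcp in holder mm [-42.6  -0.1  11. ] rotvec err deg [-0.   -0.03 -0.01] F [-0.19  0.17 -1.33] M [ 0.05  0.02 -0.04] w 0.0589
12.6 [0.55688699 0.19559855 0.01095414] -170.19088681096804 [ 0.149  0.785  1.659 -0.     0.698 -1.593]
12.65 [0.5568491  0.19561448 0.01097187] -170.190734656416 [ 0.149  0.785  1.659  0.     0.698 -1.593]
12.7 [0.55689211 0.19561433 0.0110089 ] -170.1862754171235 [ 0.149  0.785  1.659 -0.     0.698 -1.593]
```

View pics/d10c.png

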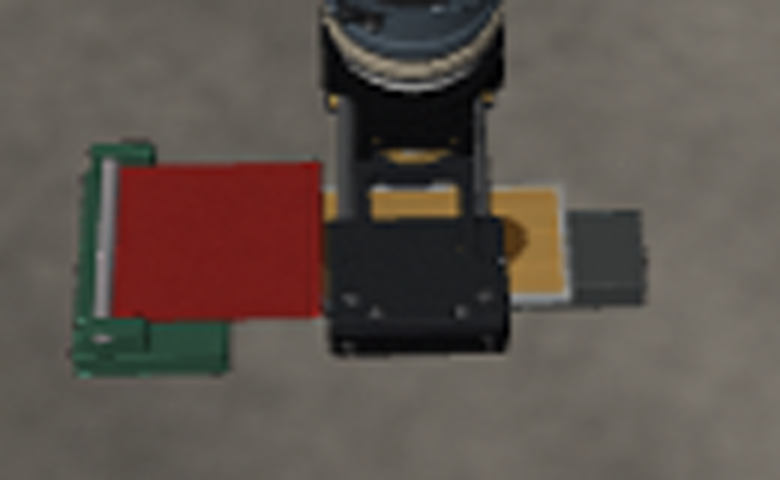

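View pics/s10c.png

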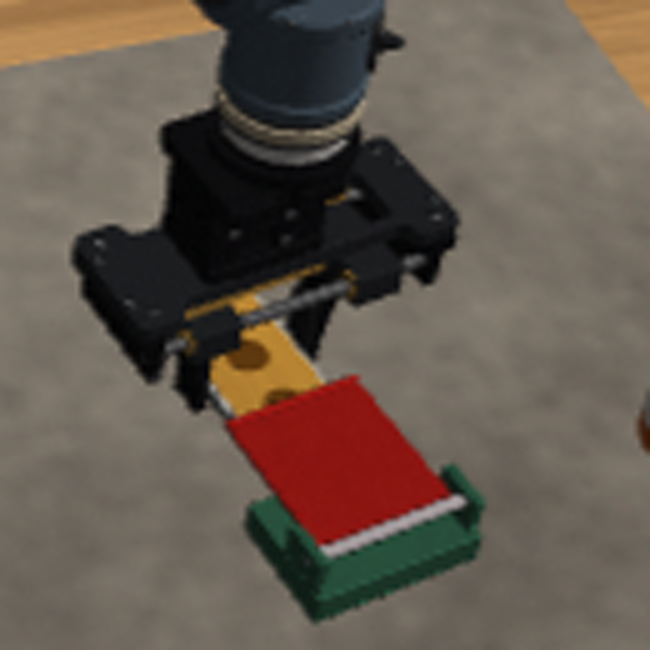

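View pics/w10.png

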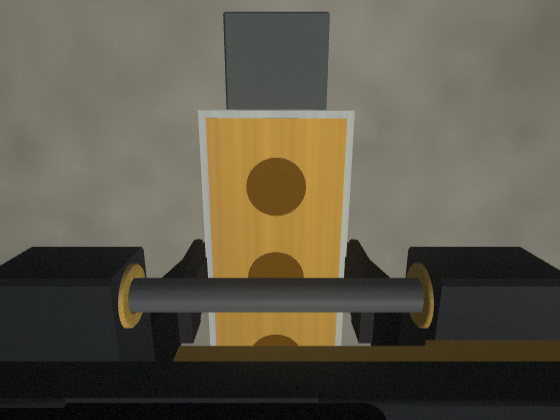

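```bash
python3 -m inch '[{"ax":0,"ay":0,"az":0,"dx":-2.5,"dy":0,"dz":0,"gripper":40},{"ax":0,"ay":0,"az":0,"dx":-2.0,"dy":0,"dz":0,"gripper":40},{"ax":0,"ay":0,"az":0,"dx":0,"dy":0,"dz":0,"gripper":40},{"ax":0,"ay":0,"az":0,"dx":0,"dy":0,"dz":0,"gripper":40}]'; python3 hold.py
python3 -m inch '[{"ax":0,"ay":0,"az":0,"dx":-1,"dy":0,"dz":0,"gripper":40},{"ax":0,"ay":0,"az":0,"dx":0,"dy":0,"dz":0,"gripper":40},{"ax":0,"ay":0,"az":0,"dx":0,"dy":0,"dz":0,"gripper":40}]'; python3 hold.py
python3 -m inch '[{"ax":0,"ay":0,"az":0,"dx":-1,"dy":0,"dz":0,"gripper":40},{"ax":0,"ay":0,"az":0,"dx":0,"dy":0,"dz":0,"gripper":40},{"ax":0,"ay":0,"az":0,"dx":0,"dy":0,"dz":0,"gripper":40}]'; python3 hold.py;python3 snap.py wrist w11
```

```text
time: 13.1
position: [0.5618, 0.1964, 0.0111]
tool_rot: [-0.085, 0.996, -0.0, 0.0]
ft_force: [-1.2, 0.3, -2.3]
grip_width: 0.0591
t 13.1 tcp in holder mm [-37.8  -0.2  11.1] rotvec err deg [ 0.    0.   -0.01] F [-1.17  0.52 -2.31] M [ 0.01 -0.05 -0.04] w 0.0591
time: 13.4
position: [0.5627, 0.1966, 0.0111]
tool_rot: [-0.086, 0.996, -0.0, -0.0]
ft_force: [0.2, 0.1, -0.5]
grip_width: 0.0587
t 13.4 tcp in holder mm [-36.9  -0.2  11.1] rotvec err deg [ 0.   -0.   -0.01] F [ 0.19  0.09 -0.49] M [ 0.09 -0.    0.05] w 0.0587
time: 13.7
position: [0.5637, 0.1968, 0.0111]
tool_rot: [-0.085, 0.996, 0.0, 0.0]
ft_force: [-0.1, -0.1, -1.3]
grip_width: 0.0595
t 13.7 tcp in holder mm [-35.8  -0.1  11.1] rotvec err deg [-0.    0.   -0.01] F [-0.13 -0.08 -1.31] M [ 0.05 -0.01  0.06] w 0.0595
13.75 [0.56365853 0.19677717 0.01104908] -170.18836261619433 [ 0.149  0.79   1.641 -0.     0.71  -1.593]
```

```bash
python3 -m inch '[{"ax":0,"ay":0,"az":0,"dx":-1,"dy":0,"dz":0,"gripper":40},{"ax":0,"ay":0,"az":0,"dx":0,"dy":0,"dz":0,"gripper":40},{"ax":0,"ay":0,"az":0,"dx":0,"dy":0,"dz":0,"gripper":40}]'; python3 hold.py
python3 -m inch '[{"ax":0,"ay":0,"az":0,"dx":-1,"dy":0,"dz":0,"gripper":40},{"ax":0,"ay":0,"az":0,"dx":0,"dy":0,"dz":0,"gripper":40},{"ax":0,"ay":0,"az":0,"dx":0,"dy":0,"dz":0,"gripper":40}]'; python3 hold.py;python3 snap.py wrist w12
python3 - <<'E'
from h import *
c=np.load("pics/w12.npy",allow_pickle=True).item(); crop(c,190,0,175,125,4,"pics/w12c.png")
E
```

```text
time: 14.05
position: [0.5647, 0.1969, 0.011]
tool_rot: [-0.086, 0.996, -0.0, 0.0]
ft_force: [0.0, 0.7, -2.0]
grip_width: 0.0588
t 14.05 tcp in holder mm [-34.8  -0.2  11. ] rotvec err deg [ 0.    0.   -0.01] F [ 0.13  0.66 -2.03] M [0.09 0.02 0.01] w 0.0588
time: 14.35
position: [0.5657, 0.1971, 0.0111]
tool_rot: [-0.086, 0.996, -0.0, 0.0]
ft_force: [0.5, 0.8, -1.7]
grip_width: 0.0593
t 14.35 tcp in holder mm [-33.8  -0.1  11.1] rotvec err deg [ 0.    0.01 -0.01] F [ 0.62  0.66 -1.71] M [0.07 0.02 0.01] w 0.0593
14.4 [0.56564967 0.19708338 0.01105274] -170.19297406950238 [ 0.149  0.792  1.636 -0.     0.714 -1.593]
```

View pics/w12c.png

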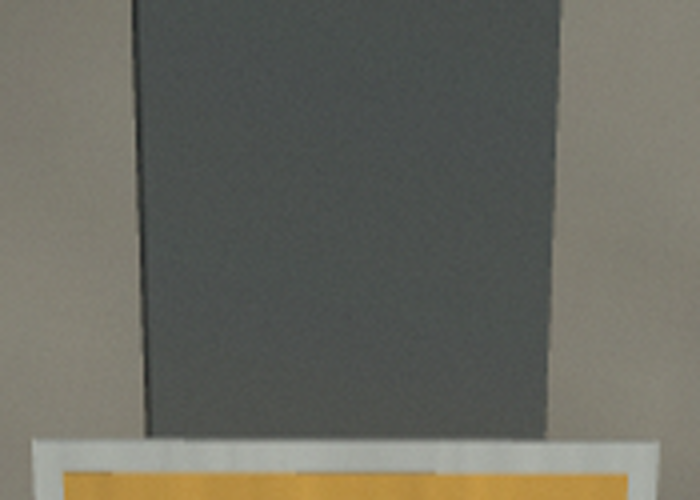

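```bash
python3 - <<'E'
from h import *
O=np.array([.599,.203,0]);HR=R.from_euler('z',9.8,degrees=True)
c=np.load("pics/w10.npy",allow_pickle=True).item(); crop(c,215,0,125,30,6,"pics/w10e.png")
b=onz(c,(276.5,12),.022); r=onz(c,(276.5,110.5),.0285)
print(HR.inv().apply(b-O)*1e3,HR.inv().apply(r-O)*1e3)
c=np.load("pics/w12.npy",allow_pickle=True).item(); r=onz(c,(276.5,110),.0285); print(HR.inv().apply(r-O)*1e3)
E
```

```text
[-1.46861717e+02 -3.25038102e-02  2.20000000e+01] [-1.11351676e+02 -1.23669132e-03  2.85000000e+01]
[-1.02629451e+02 -2.47731218e-02  2.85000000e+01]
```

View pics/w10e.png

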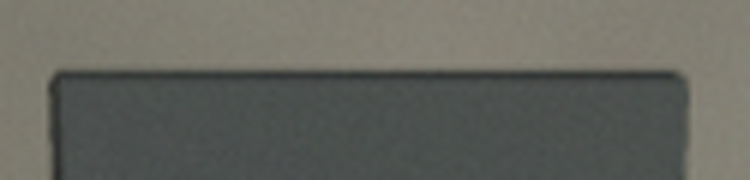

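The bed end suggests the stop lies about 2–3 mm further than the lip estimate. Stepping on until contact.

```bash
python3 -m inch '[{"ax":0,"ay":0,"az":0,"dx":-1,"dy":0,"dz":0,"gripper":40},{"ax":0,"ay":0,"az":0,"dx":0,"dy":0,"dz":0,"gripper":40},{"ax":0,"ay":0,"az":0,"dx":0,"dy":0,"dz":0,"gripper":40}]'; python3 hold.py
python3 -m inch '[{"ax":0,"ay":0,"az":0,"dx":-1,"dy":0,"dz":0,"gripper":40},{"ax":0,"ay":0,"az":0,"dx":0,"dy":0,"dz":0,"gripper":40},{"ax":0,"ay":0,"az":0,"dx":0,"dy":0,"dz":0,"gripper":40}]'; python3 hold.py
```

```text
time: 14.7
position: [0.5661, 0.1972, 0.0109]
tool_rot: [-0.086, 0.996, -0.0, -0.001]
ft_force: [-1.0, 0.1, -0.9]
grip_width: 0.0591
t 14.7 tcp in holder mm [-33.4  -0.2  10.9] rotvec err deg [ 0.   -0.07 -0.01] F [-0.97  0.3  -0.88] M [ 0.01  0.13 -0.03] w 0.0591
time: 15.0
position: [0.5661, 0.1972, 0.0107]
tool_rot: [-0.086, 0.996, -0.0, -0.002]
ft_force: [-3.5, -1.5, -0.6]
grip_width: 0.0587
t 15.0 tcp in holder mm [-33.4  -0.1  10.7] rotvec err deg [ 0.   -0.18 -0.02] F [-3.73 -0.9  -0.62] M [-0.2   0.69 -0.01] w 0.0587
```

The plate is at the stop: it halted with −3.7 N. I'll ease the x push slightly, then press down.

```bash
python3 -m inch '[{"ax":0,"ay":0,"az":0,"dx":0.6,"dy":0,"dz":1,"gripper":40},{"ax":0,"ay":0,"az":0,"dx":0,"dy":0,"dz":1,"gripper":40},{"ax":0,"ay":0,"az":0,"dx":0,"dy":0,"dz":0,"gripper":40},{"ax":0,"ay":0,"az":0,"dx":0,"dy":0,"dz":0,"gripper":40}]'; python3 hold.py;python3 -m inch '[{"ax":0,"ay":0,"az":0,"dx":0,"dy":0,"dz":0.5,"gripper":40},{"ax":0,"ay":0,"az":0,"dx":0,"dy":0,"dz":0,"gripper":40},{"ax":0,"ay":0,"az":0,"dx":0,"dy":0,"dz":0,"gripper":40}]'; python3 hold.py
```

```text
time: 15.4
position: [0.5662, 0.1972, 0.0098]
tool_rot: [-0.086, 0.996, -0.0, -0.001]
ft_force: [-5.7, -1.5, 5.0]
grip_width: 0.059
t 15.4 tcp in holder mm [-33.3  -0.1   9.8] rotvec err deg [ 0.01 -0.09 -0.03] F [-5.87 -0.55  4.95] M [-0.21  0.94  0.04] w 0.059
time: 15.7
position: [0.5662, 0.1972, 0.0098]
tool_rot: [-0.086, 0.996, -0.0, -0.001]
ft_force: [-5.7, -2.0, 8.3]
grip_width: 0.0585
t 15.7 tcp in holder mm [-33.3  -0.1   9.8] rotvec err deg [ 0.01 -0.09 -0.03] F [-5.94 -0.99  8.27] M [-0.3   1.05  0.03] w 0.0585
```

```bash
python3 -m inch '[{"ax":0,"ay":0,"az":0,"dx":0.4,"dy":0,"dz":0,"gripper":40},{"ax":0,"ay":0,"az":0,"dx":0,"dy":0,"dz":0,"gripper":40},{"ax":0,"ay":0,"az":0,"dx":0,"dy":0,"dz":0,"gripper":40},{"ax":0,"ay":0,"az":0,"dx":0,"dy":0,"dz":0,"gripper":40},{"ax":0,"ay":0,"az":0,"dx":0,"dy":0,"dz":0,"gripper":40}]'; python3 hold.py;python3 -m inch '[{"ax":0,"ay":0,"az":0,"dx":0,"dy":0,"dz":0,"gripper":40},{"ax":0,"ay":0,"az":0,"dx":0,"dy":0,"dz":0,"gripper":40},{"ax":0,"ay":0,"az":0,"dx":0,"dy":0,"dz":0,"gripper":40},{"ax":0,"ay":0,"az":0,"dx":0,"dy":0,"dz":0,"gripper":40},{"ax":0,"ay":0,"az":0,"dx":0,"dy":0,"dz":0,"gripper":40}]'; python3 hold.py
python3 snap.py side d13; python3 snap.py wrist w13; python3 snap.py scene s13; python3 -c "
from h import *
c=np.load('pics/d13.npy',allow_pickle=True).item(); crop(c,215,235,130,80,6,'pics/d13c.png')
c=np.load('pics/s13.npy',allow_pickle=True).item(); crop(c,280,120,130,130,4,'pics/s13c.png')"
```

```text
time: 16.2
position: [0.5662, 0.1972, 0.0098]
tool_rot: [-0.086, 0.996, -0.0, -0.0]
ft_force: [-4.4, -1.9, 8.7]
grip_width: 0.059
t 16.2 tcp in holder mm [-33.3  -0.1   9.8] rotvec err deg [ 0.01 -0.04 -0.03] F [-4.64 -1.18  8.67] M [-0.16  0.98  0.02] w 0.059
time: 16.7
position: [0.5662, 0.1972, 0.0098]
tool_rot: [-0.086, 0.996, -0.0, -0.0]
ft_force: [-5.2, -1.3, 6.8]
grip_width: 0.0591
t 16.7 tcp in holder mm [-33.3  -0.1   9.8] rotvec err deg [ 0.01 -0.04 -0.03] F [-5.3  -0.39  6.85] M [-0.23  0.98  0.02] w 0.0591
16.75 [0.56614932 0.19723175 0.00976371] -170.16970161135552 [ 0.149  0.795  1.634 -0.     0.714 -1.593]
16.8 [0.5661697  0.19723389 0.00980631] -170.1708668714888 [ 0.149  0.794  1.634 -0.     0.713 -1.593]
16.85 [0.56618677 0.19721903 0.00979138] -170.17302602155868 [ 0.149  0.794  1.634 -0.     0.713 -1.593]
```

View pics/d13c.png

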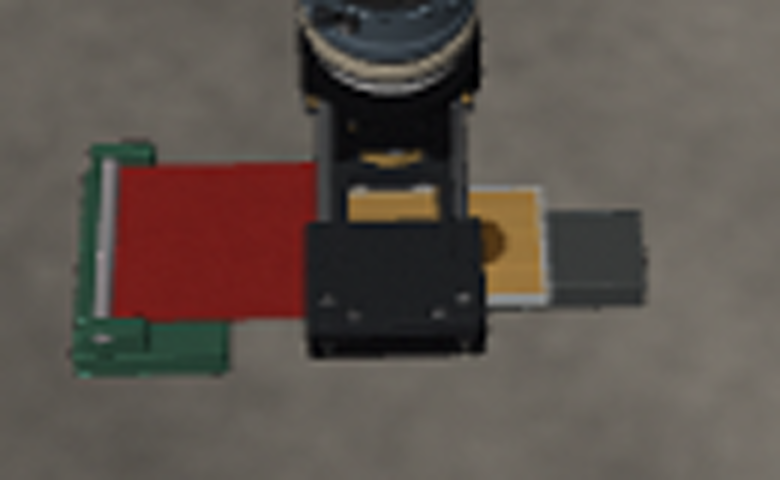

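View pics/s13.png

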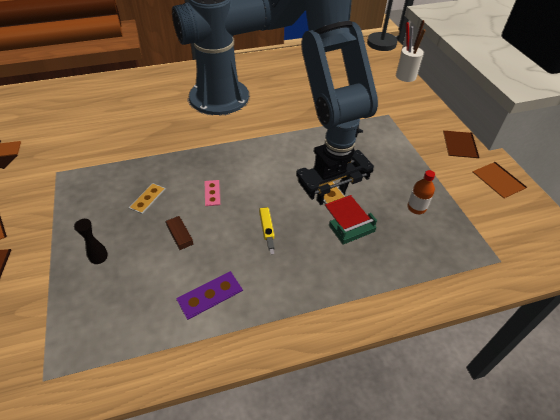

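View pics/w13.png

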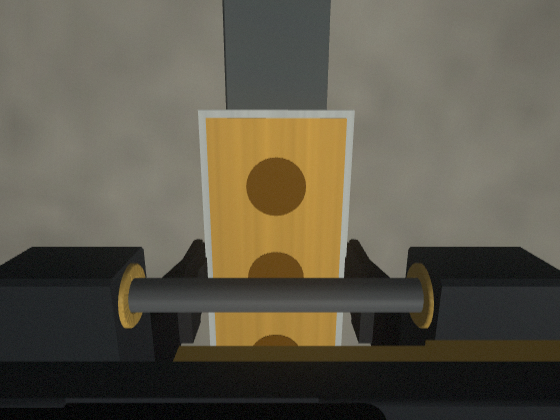

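```bash
python3 -m inch '[{"ax":0,"ay":0,"az":0,"dx":0,"dy":0,"dz":0.1,"gripper":40},{"ax":0,"ay":0,"az":0,"dx":0,"dy":0,"dz":0,"gripper":40},{"ax":0,"ay":0,"az":0,"dx":0,"dy":0,"dz":0,"gripper":40},{"ax":0,"ay":0,"az":0,"dx":0,"dy":0,"dz":0,"gripper":40}]'; python3 hold.py; python3 -c "
from rig import robot
print(robot.hand_in())"
```

```text
time: 17.25
position: [0.5662, 0.1972, 0.0098]
tool_rot: [-0.086, 0.996, -0.0, -0.0]
ft_force: [-6.1, -2.2, 8.7]
grip_width: 0.0591
t 17.25 tcp in holder mm [-33.3  -0.1   9.8] rotvec err deg [ 0.01 -0.03 -0.03] F [-6.38 -1.15  8.74] M [-0.25  1.02  0.04] w 0.0591
the job is handed in; nothing more can be done
None
```

The large brass plate is home under the red flap, still held by its long edges with a 45 N grip, and pressed flat on the bed. I handed the job in at about 17 s; no verdict was reported.

- **Home against the stop:** the plate stopped with a contact force building to about 6 N. Its rear end is 44 mm from the bed's end, against 45 mm expected.
- **Centred and straight:** it is centred within about 0.3 mm in the wrist view, and the tool is within 0.1° of the holder's direction.
- **Push:** the last downward push read 8.7 N. Adding roughly 1.5 N for the plate's weight, that is about 10 N on the bed.
- **Flap and bystanders:** the flap looked unmoved in the side and scene views. The burnisher, glue bottle and knife looked unmoved in the last scene view.
- **Brass face:** the fingers stayed on the edges in every view.

One disagreement: the plate stopped about 2 mm further in than my lip measurement predicted. The bed-end measurement pointed the same way by about 3 mm, so I relied on the contact with the stop.

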